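Clear a jammed tea dispenser and box the brick

TASK

A tea brick has turned sideways and jammed across the throat of the clear gravity dispenser, trapped under the lips of its chute. Reach in through the slot below it and push it back up the ramp, without forcing the clear plastic, until it lies flat and free on the level feed shelf behind the top of the ramp and you have let go of it; then lift it out through the open top and lay it gently, right down, into the pocket of the wooden tray that it fits. Leave everything else where it stands.

Things in the scene. Friction and masses are not known exactly. Their poses are not given: they have to be found in the camera images.
- brick: Pressed tea brick, a dark brown block 40 x 84 x 24 mm (its own x, y, z), about 100 g. Origin: centre of its underside. It starts jammed in the chute, underside on the ramp, its long y axis lying across the chute (a little skewed), its x axis pointing up the ramp.
- dispenser: Gravity dispenser fixed to the deck, clear slippery plastic (friction about 0.3), white ramp and guides, 294 x 106 mm. Origin: on the deck straight below the middle of the ramp's top edge (crest). x points level up the chute, away from the outlet, z up. Low to high: trough (x -170 to -113, floor 10 mm high), ramp rising at 36 degrees, level feed shelf (x 0 to 120). Lid flipped over, hanging behind.
- ramp_foot (a point): Middle of the lower end of the ramp, 113 mm in front of and 82 mm below the crest; axes as the dispenser. The ramp is 140 mm long along its surface; distances s below are along it from here. For s 0 to 25 mm cheeks leave a throat 52 mm wide; the channel's clear sides stand 36 mm above the ramp, square to it.
- throat (a point): On the ramp at s 25 mm, mid-width; axes as the dispenser. From here to s 60 mm two guides, 32 mm high, spread from 52 to 98 mm apart (full inner width). The brick rests against them with its lower face at about s 40 to 55, so shut fingers fit into the slot below it. The ramp is too steep for it to stay: it slides back unless its middle is pushed past the crest.
- slot_end (a point): Upper end of the lips, on their top, mid-width, at s 92 mm; axes as the dispenser. For s 0 to 92 two lips 4 mm thick cover the chute, underside 32 mm above the ramp, with an open slot 40 mm wide along the middle. The brick lies under both: it can be slid up but not lifted. A finger leaning about square to the ramp (36 to 45 degrees, tip up-chute) pushes its lower face squarely.
- crest (a point): Middle of the top edge of the ramp (s 140), where the level feed shelf begins, 94 mm above the deck; axes as the dispenser. Here the brick tips level and stays, once its middle is some 10 mm past the edge. No lips between s 92 and here, but the hopper's cross bar passes over the ramp (see bar).
- bar (a point): Middle of the lower edge of the cross bar that ties the hopper's side walls, 36 mm before the crest and 48 mm above shelf level; axes as the dispenser. The bar is clear, 4 mm thick, 10 mm high, as wide as the chute. The brick passes below it; an upright finger is stopped by it before the brick can tip over the crest, a leaning one reaches in below it.
- shelf (a point): Middle of the level feed shelf, 60 mm beyond the crest, 94 mm above the deck; axes as the dispenser. The shelf is 98 mm wide, runs from the crest to the back wall (120 mm), is open on top behind the bar, and has clear walls 58 mm high at both sides (from 38 mm before the crest) and at the back.
- tray: Wooden tray, a board 150 x 250 x 22 mm (x, y, z) fixed to the deck; origin: centre of its underside. Three pockets 10 mm deep, in a row along y: oblong 89 x 45 mm (long side along the tray's x) at y -85 mm, square 63 mm at y -8 mm (empty), round 67 mm at y +75 mm (holds a round tea cake). The brick fits only the oblong one; in it the brick stands 14 mm proud of the board.
- pocket (a point): Centre of the floor of the tray's oblong pocket, 12 mm above the deck; axes as the tray, so the pocket's long side is along x. The brick's origin belongs here, brick's y axis along the pocket's x, either way round.
- tea_cake: Round pressed tea cake, 62 mm across, 25 mm high, lying in the round pocket; origin: centre of its underside. To be left alone.
- mould: Aluminium mooncake mould with spring plunger, standing upright behind the work, 69 mm across, 157 mm high; origin: centre of its underside. To be left alone.
- tin: Pink tin box 119 x 89 x 58 mm standing to one side; origin: centre of its underside. To be left alone.
- bowl: White ceramic tea bowl, 112 mm across, 58 mm high, standing to one side; origin: centre of its underside. To be left alone.
Mind the look-alikes: they are no part of the job. What is shaped like the brick but orange is not meant.

How it is judged:
By the outcome, as a careful person would: the job done as asked, in the order asked, and still so for the second after the job is handed in, with the robot touching nothing.
It also fails if it takes over 58 s, if anything falls off the work surface, if the arm or the gripper's body presses on something with over 40 N, if the wrist force passes 120 N, or if a joint passes its speed limit or range.

ROBOT

A 6-joint arm with a two-finger parallel gripper is mounted at the origin on the work surface. World frame = base frame: x ahead of the robot, y to its left, z up, the work surface at z = 0. Lengths are in m, angles in rad, forces in N, time in s.
With the tool pointing down it reaches from about 0.35 to 0.975 m from the base axis. Payload 4.9 kg.
Tool frame: the origin (TCP) lies at the very end of the fingers, on their centre line; the grasp point (between the pads) lies 19 mm behind it; z points along the fingers, y is the line along which they close (so a half turn about z gives the same grasp; the last joint's range is limited). The gripper opens to 85 mm and grips with 20 to 120 N. Pads are 22 mm wide; open, the fingers measure 114 mm over their backs; the gripper's body (76 mm by 85 mm) begins 54 mm behind the grasp point. The pads swing forward as they close: fully open they stand 13 mm farther back than shut.
Start: joints at [-1.248, 0.053, 1.613, -0, 1.476, -0.119], TCP at [0.267, -0.565, 0.231] pointing down, gripper open.
Joint ranges: [-3.01, 3.01], [-1.01, 2.22], [0.06, 2.58], [-1.02, 4.17], [0.09, 2.62], [-3.14, 3.14]. Speed limits (rad/s): [2.57, 2.57, 3.14, 3.14, 3.14, 3.14].

INTERFACE

Orientations are given as a unit quaternion [x, y, z, w].
In Python, from station import manip gives the robot as it stands. Calls block until the motion is done:
- manip.move_to(position, orientation): joint-space move of the TCP to a pose.
- manip.move_straight(position, orientation=None, vel=0.15, contact_N=None): straight line of the TCP; orientation=None keeps the orientation; vel is the mean speed in m/s. With contact_N (N) it stops when the force on the tool has changed by that much, and returns True; else False.
- manip.goto_joints(angles): joint-space move.
- manip.move_gripper(opening, effort=None): finger opening in m; effort is the grip in N (None keeps the last); returns when the fingers have stopped.
- manip.sleep(seconds).
- manip.solve_ik(position, orientation): joint angles nearest the present ones, or None.
- manip.observe(): the state.
- manip.snapshot(name): name is "scene" or "top" or "wrist"; returns (picture, depth): 400x640x3 uint8, blue, green, red; 400x640 float32, m along the optical axis (not along the pixel's ray), 0 where there is no reading.
- manip.camera_params(name): a dict with "intrinsics" (3x3 intrinsics, pixels), "rvec" (rotation vector, rad) and "tvec" (3), from world to camera coordinates, as OpenCV has them; the wrist camera has in their place "mount" (4x4, takes a point from camera to tool coordinates, whose origin is the TCP and whose axes are the flange's). Camera axes: x right, y down, z forward; pixel columns grow to the right and rows downward; lengths in m; the calibration is good to about 2 mm. A picture is of the moment at which its call begins: read the wrist's pose just before it. camera_params takes no time and is no camera call.
A pose or a line that the arm cannot do raises manip.PlanningError and nothing moves.
- manip.sign_off(): hands the job in; it is judged then, once.
The state is a dict: "t": time; "q": joint angles; "dq": joint speeds; "tau": joint torques, N m; "tcp_pos": TCP position; "ee_rot": TCP orientation; "contact_force": force on the tool from outside, world axes, zero at the start; "torque": the same for the moment, N m; "finger_gap": finger opening in m; "gripper_force": force on a finger pad.
Only numpy, scipy, OpenCV 4.12 (cv2) and the standard library are available. Lean on these libraries where they do the work, as an engineer would, in place of code of your own. Each camera call takes 0.05 s, during which the arm holds its last target. There are 200 camera calls.

## Working session

There is one attempt and no reset: what is moved stays moved. The work goes in short steps, each a Python script; the robot and the scene stay as the last script left them, time stands still between calls to the robot, and variables do not carry over. Pictures are saved under pics/ and viewed, at most 13 in all, crops included, and the job is handed in when it is done.

```bash
mkdir -p pics; ls
python3 - <<'E'
from station import manip
import cv2,numpy as np
for n in("scene","top"):
    im,d=manip.snapshot(n); cv2.imwrite(f"pics/{n}0.png",im); np.savez(f"pics/{n}0.npz",im=im,d=d)
    p=manip.camera_params(n); print(n,p)
    R=cv2.Rodrigues(np.array(p["rvec"]))[0]; print(-R.T@np.array(p["tvec"]).ravel(), R[2])
print(manip.camera_params("wrist"))
print(manip.observe())
E
```

```text
pics
scene {'intrinsics': array([[361.3752478 ,   0.        , 310.19436426],
       [  0.        , 361.3752478 , 199.06544786],
       [  0.        ,   0.        ,   1.        ]]), 'rvec': array([ 2.28094475,  0.6533125 , -0.25043754]), 'tvec': array([-0.4578983 , -0.12998373,  1.48541735])}
[ 0.9758087  -0.73787276  0.96766342] [-0.36118704  0.60601925 -0.70872039]
top {'intrinsics': array([[397.45996896,   0.        , 321.61417319],
       [  0.        , 397.45996896, 201.3077589 ],
       [  0.        ,   0.        ,   1.        ]]), 'rvec': array([ 2.17345498, -2.17542094,  0.08393308]), 'tvec': array([0.02609761, 0.53163218, 1.18696297])}
[0.42922948 0.01645395 1.22787877] [ 0.0846769   0.00757516 -0.99637967]
{'intrinsics': array([[290.02561886,   0.        , 321.56718719],
       [  0.        , 290.02561886, 195.68591325],
       [  0.        ,   0.        ,   1.        ]]), 'mount': array([[-3.29406252e-04, -9.50031528e-01, -3.12153787e-01,
         7.97454764e-02],
       [ 9.99999913e-01, -3.92997100e-04,  1.40806917e-04,
        -2.08958920e-04],
       [-2.56446543e-04, -3.12153714e-01,  9.50031575e-01,
        -1.42259675e-01],
       [ 0.00000000e+00,  0.00000000e+00,  0.00000000e+00,
         1.00000000e+00]])}
{'t': 0.1, 'q': array([-1.24797812e+00,  5.33148598e-02,  1.61416105e+00,  1.58547280e-05,
        1.47598998e+00, -1.19007867e-01]), 'dq': array([-0.00024313, -0.00226135, -0.00259167, -0.00192518, -0.00107308,
        0.00074762]), 'tau': array([ 7.02065045e-04, -3.94903135e+01, -3.71362531e+01, -1.23025820e-04,
        3.88304237e-03, -6.10590831e-06]), 'tcp_pos': array([ 0.26706465, -0.56444582,  0.23016846]), 'ee_rot': array([ 9.75697529e-01,  2.19119727e-01, -8.74311697e-05, -9.32563518e-04]), 'contact_force': array([-0.70283569,  0.03006133, -0.25283439]), 'torque': array([-0.03778058, -0.04873611,  0.02319675]), 'gripper_force': 0.0, 'finger_gap': 0.08518388792137635}
```

View pics/scene0.png

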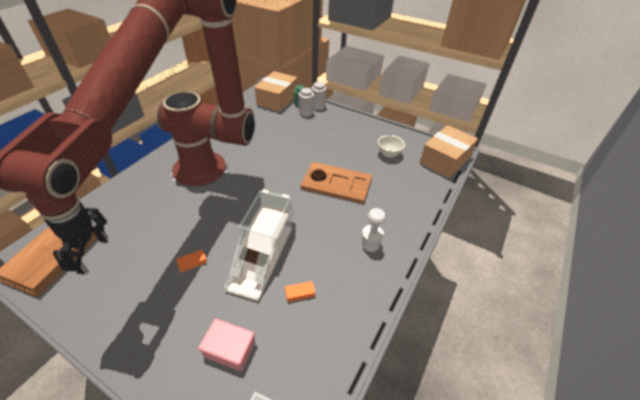

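View pics/top0.png

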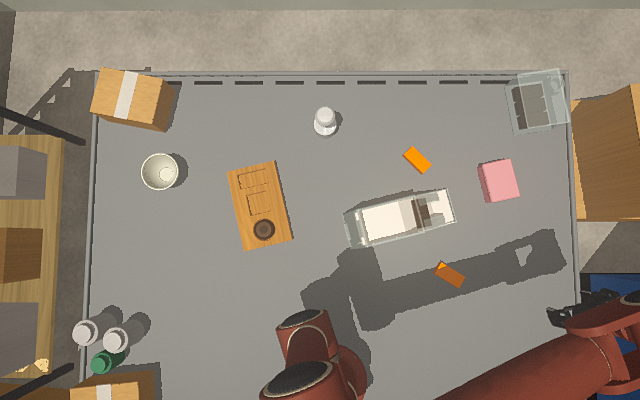

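The scene picture shows the dispenser with the dark brick at about (255,255). In the top view:
- The jammed dark brown block is at (425,210), in the dispenser.
- Orange look-alikes are at (417,160) and (449,275).
- A clear box with dark contents stands in the corner at (540,105).
- The round tea cake is at (264,230).

I choose (425,210), brown and in the chute, and check it in a close crop.

```bash
cat > h.py <<'E'
import numpy as np,cv2
from scipy.spatial.transform import Rotation as Ro
def cam(m,name):
    """returns K, R (cam->world), origin"""
    p=m.camera_params(name); K=np.array(p["intrinsics"])
    if name=="wrist":
        o=m.observe(); Rt=Ro.from_quat(o["ee_rot"]).as_matrix(); M=np.array(p["mount"])
        return K,Rt@M[:3,:3],Rt@M[:3,3]+o["tcp_pos"]
    R=cv2.Rodrigues(np.array(p["rvec"]))[0]
    return K,R.T,-R.T@np.array(p["tvec"]).ravel()
def at_z(c,u,v,z):
    K,R,o=c; r=R@np.linalg.inv(K)@[u,v,1.]; return o+r*(z-o[2])/r[2]
def cloud(c,d):
    K,R,o=c; v,u=np.indices(d.shape); P=np.stack([(u-K[0,2])/K[0,0]*d,(v-K[1,2])/K[1,1]*d,d],-1)
    return P@R.T+o
def proj(c,P):
    K,R,o=c; q=(np.atleast_2d(P)-o)@R; return (q/q[:,2:])@K.T
E
python3 - <<'E'
from station import manip
from h import *
z=np.load("pics/top0.npz"); im,d=z["im"],z["d"]; c=cam(manip,"top"); W=cloud(c,d)
np.set_printoptions(precision=3,suppress=True)
cr=im[170:260,330:470]; cv2.imwrite("pics/crop1.png",cv2.resize(cr,None,fx=5.5,fy=5.5,interpolation=cv2.INTER_CUBIC))
for u,v in [(370,222),(390,216),(405,213),(420,209),(425,210),(430,208),(445,206),(449,204),(417,160),(449,275),(260,178),(258,203),(325,115),(497,180)]: print(u,v,W[v,u])
E
```

```text
370 222 [ 0.466 -0.113  0.093]
390 216 [ 0.483 -0.169  0.1  ]
405 213 [ 0.492 -0.215  0.082]
420 209 [ 0.504 -0.259  0.078]
425 210 [ 0.502 -0.277  0.065]
430 208 [ 0.511 -0.304  0.018]
445 206 [ 0.518 -0.353  0.009]
449 204 [ 0.523 -0.363  0.016]
417 160 [ 0.658 -0.266  0.025]
449 275 [ 0.31  -0.354  0.026]
260 178 [0.605 0.216 0.013]
258 203 [0.528 0.221 0.011]
325 115 [0.76  0.015 0.153]
497 180 [ 0.591 -0.494  0.057]
```

View pics/crop1.png

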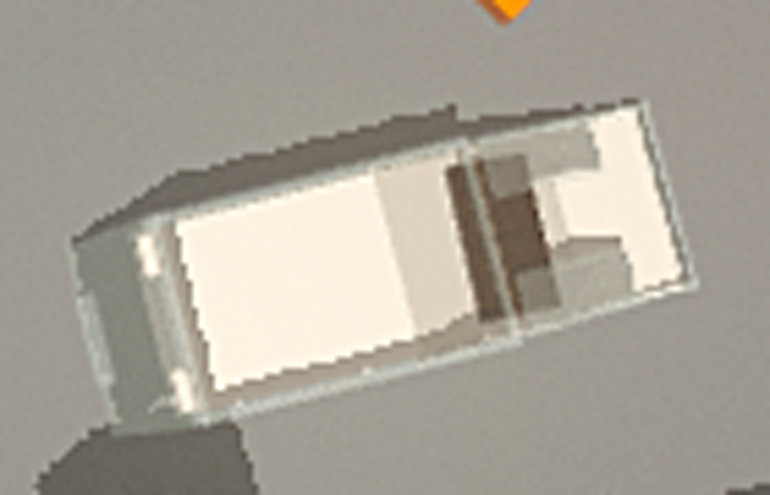

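The crop confirms it: the dark brown block lies across the chute at about (500,245) in the crop. It is under both lips, and the bar shows as a clear line at its upper end. Next, a closer wrist view for the dispenser and brick poses.

```bash
cat >> h.py <<'E'
def tool(yaw,lean=0):
    """tool x along level heading yaw, z down, tip leaning by lean (rad) towards heading"""
    h=np.array([np.cos(yaw),np.sin(yaw),0]); u=np.array([0,0,1.])
    z=np.sin(lean)*h-np.cos(lean)*u; x=np.cos(lean)*h+np.sin(lean)*u
    return Ro.from_matrix(np.stack([x,np.cross(z,x),z],1)).as_quat()
E
python3 - <<'E'
from station import manip
from h import *
np.set_printoptions(precision=4,suppress=True)
q=tool(np.deg2rad(102))
manip.move_to([0.49,-0.23,0.27],q)
manip.sleep(0.2)
c=cam(manip,"wrist"); im,d=manip.snapshot("wrist"); cv2.imwrite("pics/w1.png",im)
np.savez("pics/w1.npz",im=im,d=d,K=c[0],R=c[1],o=c[2])
print(manip.observe()["t"],manip.observe()["q"])
W=cloud(c,d)
m=(d>0)&(abs(W[...,2]-.094)<.004)&(im.min(2)>120)&(abs(W[...,0]-.48)<.15)
P=W[m]; print(m.sum(),np.median(P[:,2]),cv2.minAreaRect(P[:,:2].astype(np.float32)*1000))
m=(d>0)&(W[...,2]>.018)&(W[...,2]<.085)&(im.min(2)>110)&(abs(W[...,0]-.49)<.06)&(abs(W[...,1]+.25)<.12)
P=W[m]; 
for _ in range(6):
    A=np.c_[P[:,:2],np.ones(len(P))]; s=np.linalg.lstsq(A,P[:,2],rcond=None)[0]; r=P[:,2]-A@s; P=P[abs(r)<max(.003,1.5*r.std())]
print(len(P),s,r.std(),"slope",np.degrees(np.arctan(np.hypot(*s[:2]))),"yaw",np.degrees(np.arctan2(s[1],s[0])))
E
```

```text
1.85 [-0.5777 -0.168   1.7608 -0.0001  1.5491 -0.7857]
12562 0.09340958765028548 ((471.73895263671875, -175.79673767089844), (105.90847778320312, 187.26417541503906), 14.9529447555542)
1452 [-0.0765  0.278   0.1766] 0.0026946852159080575 slope 16.084464960555035 yaw 105.38751277229836
```

View pics/w1.png

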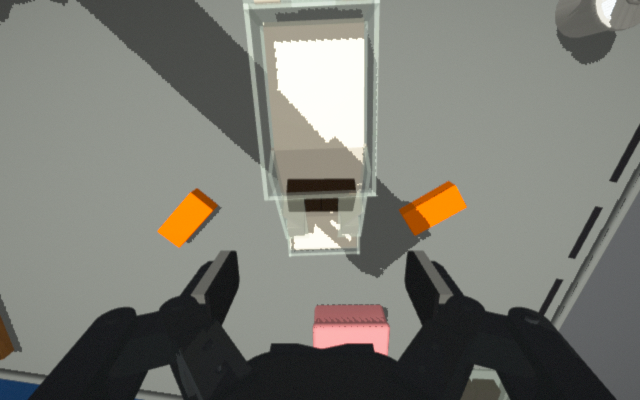

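The wrist view looks up the chute. The shelf spans rows 20–150 and columns 262–367. The brick's top is at (288–357, 180–197) and its lower face is seen through the slot at (322,205). The trough end is at row 250.

Run:
```python
from h import *
np.set_printoptions(precision=4,suppress=True)
z=np.load("pics/w1.npz"); im,d=z["im"],z["d"]; c=(z["K"],z["R"],z["o"]); W=cloud(c,d)
def fit(P,ax):  # plane z
    A=np.c_[P[:,:2],np.ones(len(P))]; return np.linalg.lstsq(A,P[:,2],rcond=None)[0]
m=(abs(W[...,2]-.094)<.0035).astype(np.uint8)
n,l=cv2.connectedComponents(m); s=l==l[90,320]; P=W[s]
print("shelf",s.sum(),np.median(P[:,2]),cv2.minAreaRect(P[:,:2].astype(np.float32)*1000))
L=[];R=[]
for v in range(30,140,3):
    u=np.where(s[v])[0]; L.append(W[v,u[0],:2]); R.append(W[v,u[-1],:2])
for E in(L,R):
    E=np.array(E); g=cv2.fitLine(E.astype(np.float32),cv2.DIST_HUBER,0,.01,.01).ravel(); print("edge",g,np.degrees(np.arctan2(g[1],g[0]))%180)
for v in (12,16,20,24,28): print(v,W[v,320])
print("column 320/312:")
for v in range(140,256,4): print(v,W[v,312],W[v,330],im[v,312])
b=(im.max(2)<75)&(d>0); b[:174]=0;b[222:]=0;b[:,:280]=0;b[:,364:]=0
Q=W[b]; print("brown",len(Q)); 
np.save("pics/brown.npy",Q)
```

```text
shelf 12338 0.09341577082632022 ((470.6646423339844, -166.99105834960938), (98.54827880859375, 168.98472595214844), 14.157503128051758)
edge [ 0.2447 -0.9696  0.4153 -0.1474] 104.1647
edge [ 0.2431 -0.97    0.5106 -0.1255] 104.07074
12 [ 0.4569 -0.0838  0.1329]
16 [ 0.4569 -0.0839  0.1209]
20 [ 0.4567 -0.0837  0.1066]
24 [ 0.4568 -0.0843  0.0945]
28 [ 0.4574 -0.0873  0.0932]
column 320/312:
140 [ 0.4709 -0.1946  0.0941] [ 0.4901 -0.1907  0.0931] [142 159 167]
144 [ 0.4718 -0.1991  0.0924] [ 0.4911 -0.1949  0.0928] [142 159 166]
148 [ 0.4726 -0.2031  0.0937] [ 0.492  -0.1993  0.0924] [139 157 165]
152 [ 0.4735 -0.2081  0.0899] [ 0.4931 -0.204   0.0899] [127 142 149]
156 [ 0.4744 -0.2133  0.0859] [ 0.4944 -0.2092  0.0851] [129 143 149]
160 [ 0.4753 -0.2184  0.0829] [ 0.4956 -0.2143  0.0817] [127 141 148]
164 [ 0.4763 -0.2241  0.0774] [ 0.4969 -0.2197  0.0777] [128 143 149]
168 [ 0.4773 -0.2296  0.074 ] [ 0.4983 -0.2252  0.0738] [127 142 148]
172 [ 0.4783 -0.2355  0.0695] [ 0.4996 -0.2308  0.0701] [127 140 148]
176 [ 0.4794 -0.2415  0.0651] [ 0.501  -0.2367  0.0661] [130 145 151]
180 [ 
[... 613 characters left out ...]
25 -0.3159  0.0101] [ 0.519  -0.311   0.0085] [134 151 157]
220 [ 0.4937 -0.322   0.0107] [ 0.5204 -0.3175  0.008 ] [141 159 165]
224 [ 0.495  -0.3283  0.0109] [ 0.5216 -0.3231  0.0101] [140 157 164]
228 [ 0.4963 -0.3351  0.0102] [ 0.5231 -0.3297  0.0095] [140 158 164]
232 [ 0.4977 -0.3425  0.0083] [ 0.5244 -0.3358  0.0105] [146 163 171]
236 [ 0.499  -0.3489  0.0088] [ 0.5261 -0.3434  0.0083] [246 253 254]
240 [ 0.5003 -0.3554  0.009 ] [ 0.5273 -0.3492  0.01  ] [246 253 254]
244 [ 0.5017 -0.3621  0.0091] [ 0.5288 -0.356   0.0099] [246 253 254]
248 [ 0.5027 -0.3666  0.0133] [ 0.5297 -0.3605  0.0141] [226 240 242]
252 [ 0.5032 -0.3673  0.0243] [ 0.5294 -0.3606  0.0264] [159 168 160]
brown 1288
```

```bash
cat >> h.py <<'E'
YAW=np.deg2rad(104.1); CREST=np.array([.4795,-.2023,.0937])
H=np.array([np.cos(YAW),np.sin(YAW),0]); LAT=np.array([-np.sin(YAW),np.cos(YAW),0])
def disp(x,z,y=0): return CREST+H*x+LAT*y+np.array([0,0,z])
def ramp(s,h):  # (x,z) in dispenser for ramp coordinate s, height h square to ramp
    a=np.deg2rad(36); t=s-.140; return np.array([t*np.cos(a)-h*np.sin(a), t*np.sin(a)+h*np.cos(a)])
def front(xf,zf,lean): # TCP (x,z) so the front lower finger corner is at xf,zf
    return np.array([xf-.011*np.cos(lean), zf-.011*np.sin(lean)])
E
python3 - <<'E'
from station import manip
from h import *
np.set_printoptions(precision=3,suppress=True)
Q=np.load("pics/brown.npy"); D=Q-CREST; x=D@H; y=D@LAT; a=np.deg2rad(36)
s=.14+x*np.cos(a)+D[:,2]*np.sin(a); h=-x*np.sin(a)+D[:,2]*np.cos(a)
k=(abs(h-.024)<.003); print(k.sum()); r=cv2.minAreaRect(np.c_[s[k],y[k]].astype(np.float32)*1000); print("top in s,y:",r,cv2.boxPoints(r))
for n,(p,l) in {"above":(ramp(.028,.10),38),"in":(ramp(.028,.006),38),"up":(ramp(.119,.006),40),"end50":(front(0,.0105,np.deg2rad(50)),50),"end60":(front(.004,.018,np.deg2rad(60)),60)}.items():
    print(n,disp(*p),manip.solve_ik(disp(*p),tool(YAW,np.deg2rad(l))))
print("now",manip.observe()["q"])
E
```

```text
409
top in s,y: ((71.00493621826172, 0.3709297180175781), (41.20692825317383, 40.94868087768555), 0.6299359798431396) [[ 50.178  20.618]
 [ 50.628 -20.329]
 [ 91.832 -19.876]
 [ 91.382  21.071]]
above [ 0.516 -0.347  0.109] [-0.843  0.504  1.386  0.301  1.845 -1.096]
in [ 0.502 -0.294  0.033] [-0.806  0.505  1.529  0.313  1.697 -1.108]
up [ 0.484 -0.222  0.086] [-0.756  0.337  1.661  0.359  1.747 -1.05 ]
end50 [ 0.481 -0.209  0.096] [-0.773  0.404  1.623  0.435  1.878 -1.055]
end60 [ 0.48  -0.204  0.102] [-0.79   0.485  1.579  0.508  2.004 -1.054]
now [-0.578 -0.168  1.761 -0.     1.549 -0.786]
```

Run:
```python
from station import manip
from h import *
np.set_printoptions(precision=3,suppress=True)
L=np.deg2rad; q=tool(YAW,L(38))
manip.move_gripper(0.0,40)
manip.move_to(disp(*ramp(.026,.115)),q)
c=manip.move_straight(disp(*ramp(.026,.006)),q,vel=.08,contact_N=6)
o=manip.observe(); print("in",c,o["t"],o["tcp_pos"]-disp(*ramp(.026,.006)),o["contact_force"],o["finger_gap"])
if not c:
    for s in (.045,.060,.075):
        c=manip.move_straight(disp(*ramp(s,.006)),q,vel=.05,contact_N=12)
        o=manip.observe(); print(s,c,o["t"],o["contact_force"],o["tcp_pos"]-disp(*ramp(s,.006)))
        if c: break
im,d=manip.snapshot("wrist"); cv2.imwrite("pics/w2.png",im)
```

```text
in False 4.9833 [ 0.    -0.001  0.001] [0.038 0.192 0.114] -4.18011361560408e-05
0.045 False 5.5167 [0.08  0.12  0.129] [0. 0. 0.]
0.06 False 5.9667 [ 0.591 -0.479  0.84 ] [-0.  0.  0.]
0.075 False 6.4167 [ 0.712 -0.543 -0.441] [-0.  0.  0.]
```

View pics/w2.png

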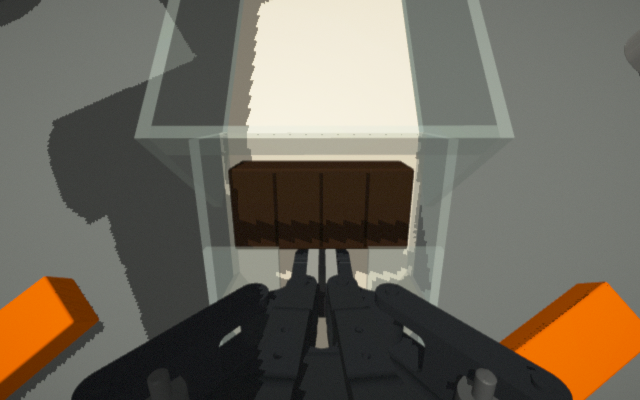

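The shut fingers are in the slot at (322,265). They hold the brick (230–412, 162–247) squarely, and it is sliding up with hardly any force. I push on to the crest.

Run:
```python
from station import manip
from h import *
np.set_printoptions(precision=3,suppress=True)
L=np.deg2rad
def go(p,l,N=12,v=.04):
    c=manip.move_straight(disp(*p),tool(YAW,L(l)),vel=v,contact_N=N); o=manip.observe(); print(p,c,o["t"],o["contact_force"]); return c
for p,l in ((ramp(.095,.006),39),(ramp(.119,.006),40),(front(-.006,.006,L(46)),46),(front(0,.0115,L(51)),51)):
    if go(p,l): break
manip.sleep(.3)
c=cam(manip,"wrist"); im,d=manip.snapshot("wrist"); cv2.imwrite("pics/w3.png",im)
W=cloud(c,d); b=(im.max(2)<75)&(d>0)&(W[...,2]>.108)&(W[...,2]<.13); D=W[b]-CREST; x=D@H;y=D@LAT
k=(x>-.03)&(x<.1)&(abs(y)<.05); print(k.sum(),np.percentile(D[k,2],[2,50,98]),cv2.minAreaRect(np.c_[x[k],y[k]].astype(np.float32)*1000))
```

```text
[-0.04  -0.022] False 7.1167 [ 0.12  -0.473  0.634]
[-0.021 -0.007] False 7.8667 [-0.763  0.551  0.071]
[-0.014 -0.002] False 8.2417 [ 0.595 -0.465 -0.03 ]
[-0.007  0.003] False 8.6 [-0.413 -0.172 -0.776]
2221 [0.015 0.021 0.027] ((8.349218368530273, -2.8890762329101562), (72.51591491699219, 66.91793823242188), 55.120887756347656)
```

View pics/w3.png

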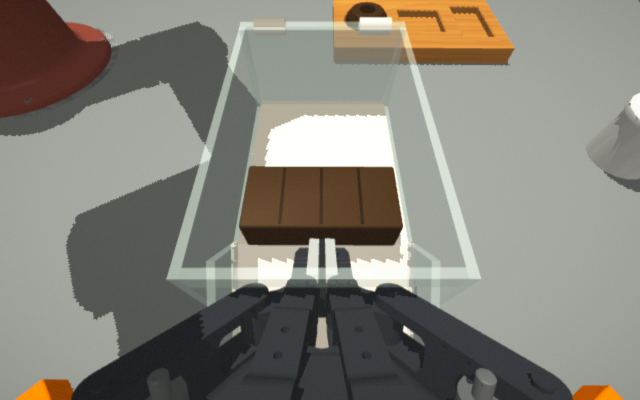

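The brick now lies flat on the shelf at (242–402, 168–243), just behind the crest, with the finger at its lower face. The tray shows at the top of the picture, around (420,30). I withdraw the finger, then measure the tray and the brick from above.

Run:
```python
from station import manip
from h import *
np.set_printoptions(precision=4,suppress=True)
o=manip.observe(); zt=Ro.from_quat(o["ee_rot"]).as_matrix()[:,2]
manip.move_straight(o["tcp_pos"]-.14*zt,vel=.15)
manip.move_gripper(.058)
def snap(n):
    manip.sleep(.2); c=cam(manip,"wrist"); im,d=manip.snapshot("wrist"); cv2.imwrite(f"pics/{n}.png",im)
    np.savez(f"pics/{n}.npz",im=im,d=d,K=c[0],R=c[1],o=c[2]); return c,im,cloud(c,d)
manip.move_to([.46,-.17,.33],tool(YAW))
c,im,W=snap("w4"); D=W-CREST; x=D@H;y=D@LAT
b=(im.max(2)<110)&(abs(D[...,2]-.0235)<.004)&(x>-.03)&(x<.09)&(abs(y)<.052)
print("brick top",b.sum(),cv2.minAreaRect(np.c_[x[b],y[b]].astype(np.float32)*1000),np.median(D[b][:,2]))
manip.move_to([.56,.20,.24],tool(np.deg2rad(90)))
c,im,W=snap("w5"); 
t=(abs(W[...,2]-.0215)<.004)&(im[...,2].astype(int)-im[...,0]>40)
n,l,st,_=cv2.connectedComponentsWithStats(t.astype(np.uint8)); i=1+st[1:,4].argmax(); P=W[l==i][:,:2].astype(np.float32)*1000
print("tray",len(P),cv2.minAreaRect(P),np.median(W[l==i][:,2]))
print(manip.observe()["t"],manip.observe()["q"])
```

```text
brick top 2011 ((34.19879150390625, -3.30938720703125), (69.70816040039062, 92.8581314086914), 0.8448457717895508) 0.02369886675843519
tray 16924 ((520.3558959960938, 218.99774169921875), (250.71981811523438, 150.45849609375), 13.4640474319458) 0.021558315505912723
13.5083 [ 0.2165 -0.0244  1.6756 -0.0001  1.4897  0.2178]
```

View pics/w5.png

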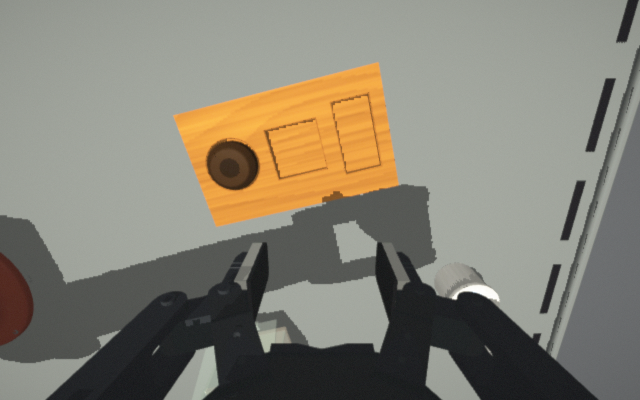

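The tray view shows the oblong pocket at (332–380, 95–172), the empty square one at (296,149) and the cake at (232,163). I refine the pocket and brick poses from the saved clouds.

Run:
```python
from station import manip
from h import *
np.set_printoptions(precision=4,suppress=True)
def ld(n):
    z=np.load(f"pics/{n}.npz"); return z["im"],cloud((z["K"],z["R"],z["o"]),z["d"])
def big(m):
    m=cv2.morphologyEx(m.astype(np.uint8),cv2.MORPH_OPEN,np.ones((3,3))); n,l,st,_=cv2.connectedComponentsWithStats(m); return l==1+st[1:,4].argmax()
im,W=ld("w5"); m=(abs(W[...,2]-.0117)<.004)&(np.hypot(W[...,0]-.603,W[...,1]-.2388)<.055); m=big(m)
print("pocket",m.sum(),cv2.minAreaRect(W[m][:,:2].astype(np.float32)*1000),np.median(W[m][:,2]))
im,W=ld("w4"); D=W-CREST; x=D@H;y=D@LAT
m=big((abs(D[...,2]-.0237)<.003)&(x>-.03)&(x<.09)&(abs(y)<.047)&(im.max(2)<130))
r=cv2.minAreaRect(np.c_[x[m],y[m]].astype(np.float32)*1000); print("brick",m.sum(),r,np.percentile(x[m],[1,50,99]),np.percentile(y[m],[1,50,99]))
v,u=np.where(m); print("px",u.min(),u.max(),v.min(),v.max())
cb=disp(.02,.009)
for a in (14.1,194.1): 
    q=manip.solve_ik(cb,tool(np.deg2rad(a))); print(a,q)
for a in (103.5,283.5): print(a,manip.solve_ik([.603,.2388,.021],tool(np.deg2rad(a))))
```

```text
pocket 2604 ((603.3636474609375, 238.78204345703125), (45.0031623840332, 89.03498077392578), 13.487878799438477) 0.011577611596111759
brick 2002 ((19.02729606628418, 0.8073234558105469), (39.63332748413086, 83.75414276123047), 0.16830532252788544) [-0.0005  0.0197  0.0386] [-0.0398  0.0017  0.0417]
px 298 364 166 196
14.1 [-0.5142 -0.111   1.9961 -0.      1.2565  0.8105]
194.1 [-0.5142 -0.111   1.9961 -0.      1.2565 -2.3311]
103.5 [ 0.2624  0.3126  1.692  -0.      1.1369  0.0268]
283.5 [ 0.2624  0.3126  1.692  -0.      1.1369 -3.1148]
```

View pics/w4.png

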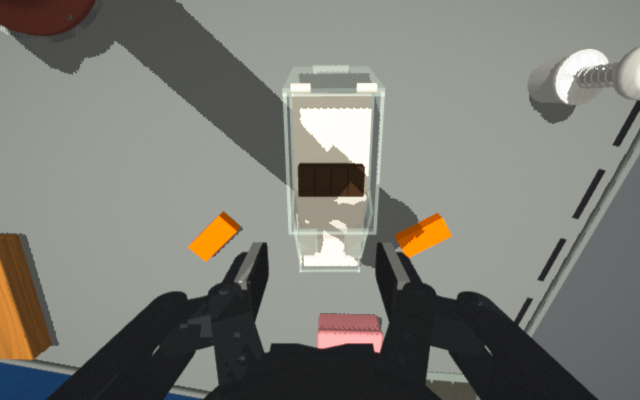

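The wrist view shows the brick flat, square and untouched on the shelf at (298–364, 166–196). The fingers are clear of it.

Run:
```python
from station import manip
from h import *
np.set_printoptions(precision=4,suppress=True)
q=tool(YAW-np.pi/2+np.deg2rad(.17))
manip.move_gripper(.052)
manip.move_to(disp(.019,.13,.0008),q)
c=manip.move_straight(disp(.019,.04,.0008),vel=.12,contact_N=5)
c=c or manip.move_straight(disp(.019,.009,.0008),vel=.05,contact_N=4)
o=manip.observe(); print("down",c,o["t"],o["tcp_pos"]-disp(.019,.009,.0008),o["contact_force"])
if not c:
    manip.move_gripper(.0,30); o=manip.observe(); print("grip",o["finger_gap"],o["gripper_force"],o["contact_force"])
    if .035<o["finger_gap"]<.045:
        print("lift hit",manip.move_straight(disp(.019,.14,.0008),vel=.1,contact_N=10))
        o=manip.observe(); print(o["t"],o["finger_gap"],o["contact_force"])
        c=cam(manip,"wrist"); im,d=manip.snapshot("wrist"); cv2.imwrite("pics/w6.png",im)
```

```text
down True 16.7 [-0.0006  0.0003  0.0004] [-0.9328  0.4946  3.6714]
```

Run:
```python
from station import manip
from h import *
np.set_printoptions(precision=4,suppress=True)
manip.sleep(.2); o=manip.observe(); print(o["contact_force"],o["torque"],o["finger_gap"],o["tcp_pos"]-CREST)
manip.move_straight(o["tcp_pos"]+[0,0,.004],vel=.05); manip.sleep(.1); o=manip.observe(); print(o["contact_force"],o["torque"])
im,d=manip.snapshot("wrist"); cv2.imwrite("pics/w6.png",im)
```

```text
[-0.8401 -0.1694  3.3529] [-0.1479  0.0325 -0.0171] 0.052280463865472096 [-0.006   0.0185  0.0094]
[ 0.5479 -0.2693  0.8663] [ 0.0017 -0.0188  0.0531]
```

View pics/w6.png

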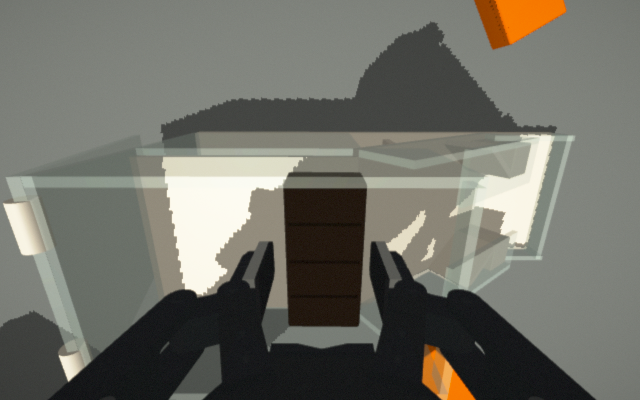

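The picture shows the brick at (285–365, 175–325), centred between the pads. The small upward force looks like the down-chute linkage touching the bar. I shift the gripper 12 mm up-chute, nudging the brick along the shelf, and then go down again.

Run:
```python
from station import manip
from h import *
np.set_printoptions(precision=4,suppress=True)
print(manip.move_straight(disp(.031,.0125,.0008),vel=.04,contact_N=6))
c=manip.move_straight(disp(.031,.009,.0008),vel=.03,contact_N=4); manip.sleep(.1)
o=manip.observe(); print("down",c,o["t"],o["contact_force"],o["tcp_pos"]-disp(.031,.009,.0008))
if not c:
    manip.move_gripper(.0,30); o=manip.observe(); print("grip",o["finger_gap"],o["gripper_force"],o["contact_force"])
    if .035<o["finger_gap"]<.045:
        print("lift hit",manip.move_straight(disp(.031,.14,.0008),vel=.1,contact_N=10))
        manip.sleep(.2); o=manip.observe(); print(o["t"],o["finger_gap"],o["contact_force"])
        c=cam(manip,"wrist"); im,d=manip.snapshot("wrist"); cv2.imwrite("pics/w7.png",im)
        W=cloud(c,d); R=Ro.from_quat(o["ee_rot"]).as_matrix(); T=(W-o["tcp_pos"])@R
        m=(im.max(2)<75)&(abs(T[...,1])<.018)&(abs(T[...,0])<.06)&(T[...,2]>-.03)&(T[...,2]<.02)
        P=T[m]; top=np.median(P[:,2]); print("held top z",top,m.sum(),np.percentile(P,[2,50,98],axis=0));
```

```text
False
down False 18.1083 [ 0.687  -0.1364 -0.0003] [-0.0001 -0.0001 -0.0001]
grip 0.039089141712410014 32.01402425765991 [ 0.0246 -0.4218  1.2251]
lift hit False
20.025 0.039060049695808556 [ 0.4714  0.2538 -0.4242]
held top z -0.01439649474113961 10086 [[-0.0385 -0.0173 -0.0156]
 [ 0.0137 -0.001  -0.0144]
 [ 0.0424  0.0172 -0.0002]]
```

View pics/w7.png

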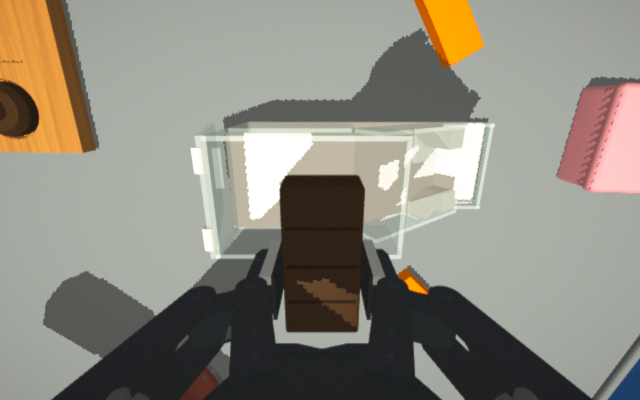

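The brick hangs level in the grip at (281–363, 177–330), clear of the dispenser. Next: carry it to the tray and place it.

Run:
```python
from station import manip
from h import *
np.set_printoptions(precision=4,suppress=True)
q=tool(np.deg2rad(103.49)); p=np.array([.6034,.2388,0])
manip.move_straight(disp(.031,.165,.0008),vel=.1)
manip.move_to(p+[0,0,.20],q)
manip.move_straight(p+[0,0,.045],q,vel=.12); manip.sleep(.2)
f0=manip.observe()["contact_force"]
c=manip.move_straight(p+[0,0,.0185],q,vel=.02,contact_N=4)
o=manip.observe(); print(c,o["t"],o["tcp_pos"]-p,o["contact_force"]-f0,o["torque"],o["finger_gap"])
```

```text
True 24.7917 [-0.0001  0.      0.0212] [-0.6097  0.8323  5.0297] [-0.0438 -0.0144 -0.0365] 0.03930155623425941
```

It touched down at TCP z 21.2 mm, which is pocket-floor depth. I release, retreat and check.

Run:
```python
from station import manip
from h import *
np.set_printoptions(precision=4,suppress=True)
manip.move_gripper(.055); o=manip.observe()
manip.move_straight(o["tcp_pos"]+[0,0,.06],vel=.08)
manip.move_to([.56,.20,.26],tool(np.deg2rad(90)))
manip.sleep(.3); c=cam(manip,"wrist"); im,d=manip.snapshot("wrist"); W=cloud(c,d)
m=(im.max(2)<110)&(np.hypot(W[...,0]-.6034,W[...,1]-.2388)<.055)&(W[...,2]>.028)
P=W[m]; print(m.sum(),np.percentile(P[:,2],[2,25,50,75,98]),cv2.minAreaRect(P[:,:2].astype(np.float32)*1000))
A=np.c_[P[:,:2]-P[:,:2].mean(0),np.ones(len(P))]; print(np.linalg.lstsq(A,P[:,2],rcond=None)[0],manip.observe()["t"])
cv2.imwrite("pics/w8.png",im)
```

```text
22565 [0.0349 0.3151 0.3325 0.3419 0.3532] ((588.1096801757812, 230.64926147460938), (72.30260467529297, 94.50177764892578), 13.475046157836914)
[-1.1312 -4.2563  0.3012] 27.1167
```

View pics/w8.png

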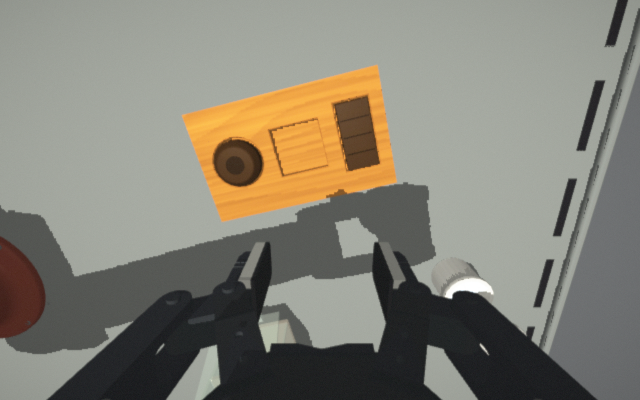

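The brick sits in the oblong pocket at (333–380, 97–171). The gripper mixed into that height measurement, so I check the brick's height properly and hand in only if it is seated.

Run:
```python
from station import manip
from h import *
np.set_printoptions(precision=4,suppress=True)
c=cam(manip,"wrist"); im,d=manip.snapshot("wrist"); W=cloud(c,d)
m=(im.max(2)<110)&(np.hypot(W[...,0]-.6034,W[...,1]-.2388)<.055)&(W[...,2]>.028)&(W[...,2]<.06)
P=W[m]; A=np.c_[P[:,:2]-P[:,:2].mean(0),np.ones(len(P))]; s=np.linalg.lstsq(A,P[:,2],rcond=None)[0]
print(m.sum(),np.percentile(P[:,2],[2,50,98]),s,cv2.minAreaRect(P[:,:2].astype(np.float32)*1000))
if abs(np.median(P[:,2])-.0358)<.002 and np.hypot(*s[:2])<.04: print("signing off",manip.sign_off())
```

```text
2193 [0.0337 0.0356 0.0371] [ 0.0058 -0.0001  0.0355] ((602.6038818359375, 239.9311065673828), (40.23459243774414, 83.26040649414062), 13.434680938720703)
the job is handed in; nothing more can be done
signing off None
```

The job is handed in: the brick was pushed up, released flat on the shelf, lifted out through the top and laid level in the oblong pocket (top at 35.6 mm, 36 expected) at about 27 s, with one light touch (about 3 N), probably on the bar, along the way.

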